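# Load the last sample bottle and lift the bottle carrier level

### The job

Put the loose oxygen sample bottle that stands on the bench into the empty place of the steel bottle carrier, set it down gently and upright and let go of it. Then swing the carrier's folded handle up, grip it by the middle of its grey sleeve and lift the loaded carrier well clear of the bench, about a hand's breadth (roughly 10 cm), straight up over where it stood. Finish while still holding it there by the handle, steady and level, with both bottles standing in it; leave the glassware round about alone.

Things in the scene. Friction and masses are not known exactly. Their poses are not given: they have to be found in the camera images.
- carrier: Open steel carrier for two bottles in a row, 73 (x) x 142 (y) mm, loose, 0.25 kg with handle. Origin: centre under its feet; z up, y along the row, x away from the folded handle and the robot (to 0.5 rad). Two places 69 x 66.5 mm inside, floor 7 mm above origin; wire rails up to 64 mm, ends 65 mm, 3 mm divider 55 mm; mid each end an ear, 34 mm wide, to 108 mm; hinge line in the ears at 94 mm.
- bail (a joint): Angle (rad) of the carrier's handle, a U-shaped wire bail with a grey sleeve, hinged along the carrier's y. 0 = upright over the carrier's middle, 1.3 = folded to its -x side (stop; so it starts), -1.3 = to +x. Turns freely, 60 g: let go, it falls to the side it leans to. Lifted by the handle, the carrier hangs and swings level by itself in a second or two.
- bail_grip (a point): Middle of the handle's grey sleeve, a roller that turns freely on the wire: 17 mm thick, 90 mm long along the carrier's y, 86 mm from the hinge line. Upright: 180 mm above the carrier's origin (bottle tops at 148). Folded at 1.3: 117 mm above it and 83 mm to its -x, free to be taken from above. The bail's wire arms (5 mm) lie 75 mm either side of the middle.
- empty_cell (a point): Centre of the floor of the empty place of the carrier, where the underside of the loose bottle belongs (at carrier x 0, y -35 mm, z 7 mm). z up. Left of the carrier a fixed black splash board, 18 mm thick and 125 mm high, stands on the bench along world x, its near face at y = -0.02.
- bottle_out: Loose oxygen sample bottle on the bench among other glassware: pale, 60 mm across, 141 mm high, 0.3 kg, pointed glass stopper fixed in its neck. Origin: centre of its underside, z up. Straight to 60 mm, shoulder slopes in to a lip 25 mm across at 104 mm. Stopper above it: round, 19 mm across at 106 mm, 17 at 122, a point at 141: pinch it at 106 to 122 mm from above, fingertips just above the lip.
- bottle_in: The like bottle that already stands in the other place of the carrier (carrier x 0, y +35 mm). Same size; origin: centre of its underside, z up.
- stoppered_flask: Bystander: squat glass flask with a black stopper, 65 mm diameter, 103 mm high. Origin: centre of its underside. Leave it alone.
- beaker: Bystander: 250 ml glass beaker, 80 x 74 mm, 90 mm high, beyond the carrier. Origin: centre of its underside. Leave it alone.
- conical_flask: Bystander: small conical flask, 50 mm diameter, 84 mm high, at the right of the work. Origin: centre of its underside. Leave it alone.
Things that resemble listed ones, but are neither listed nor needed, are in the scene too. Leave any yellow look-alike of the bottle_out alone.

How it is judged:
By the outcome, as a careful person would: the job done as asked, in the order asked, and still so for the second after the job is handed in, while the arm keeps its last pose, push and grip.
It also fails if it takes over 56 s, if anything falls off the work surface, if the arm or the gripper's body presses on something with over 40 N, if the wrist force passes 120 N, or if a joint passes its speed limit or range.

### The arm

A 7-joint arm with a two-finger parallel gripper is mounted at the origin on a cart in front of the work surface, level with it; the furniture and walls round the work are solid. World frame = base frame: x ahead of the robot, y to its left, z up, the work surface at z = 0. Lengths are in m, angles in rad, forces in N, time in s.
With the tool pointing down it reaches from about 0.4 to 0.85 m from the base axis. Payload 10.4 kg.
Tool frame: the origin (TCP) lies at the very end of the fingers, on their centre line; the grasp point (between the pads) lies 19 mm behind it; z points along the fingers, y is the line along which they close (so a half turn about z gives the same grasp; the last joint's range is limited). The gripper opens to 85 mm and grips with 20 to 120 N. Pads are 22 mm wide; open, the fingers measure 114 mm over their backs; the gripper's body (76 mm by 85 mm) begins 54 mm behind the grasp point. The pads swing forward as they close: fully open they stand 13 mm farther back than shut.
Start: joints at [1.222, 0.332, -0.065, 1.46, 0.022, 1.35, -0.088], TCP at [0.2, -0.592, 0.231] pointing down, gripper open.
Joint ranges: [-2.6, 2.6], [-0.5, 2.12], [-1.47, 1.34], [0.16, 2.42], [-1.27, 4.41], [0.06, 2.06], [-2.6, 2.6]. Speed limits (rad/s): [2.22, 2.22, 2.79, 2.79, 3.14, 3.14, 3.14].

### API

Orientations are given as a unit quaternion [x, y, z, w].
In Python, from workcell import manip, optics gives the robot as it stands.
- The arm moves only by the tool jog_arm, never from a script. Its arguments are lists of equal length, an entry for each row: "dr": the turn, a rotation vector about the tool's x, y, z normalised to -1 to 1, where 1 is 4 degrees, a list of three; "translation": the shift along the tool's x, y, z normalised to -1 to 1, where 1 is 0.025 m, a list of three; "jaw": the opening, from 0 (shut) to 1 (fully open). A call has 1 to 10 rows; each row shifts and turns the commanded pose from where the row before left it, along the tool's axes as they then stand; what a row does not reach is not made up. A row lasts 1/10 s, in which the tool goes at most 50 mm and 8.59 degrees, less where a joint would pass 70% of its speed; a pose out of reach is approached as far as the arm can. A call with a number of a shift or a turn outside -1 to 1 is refused whole. A call with a gripper value outside its range is refused whole. The fingers move at their own pace and stop on an object; "squeeze" is the grip in N (left out, the last holds). Time passes only in rows, so rows that do not move let the fingers close. It gives the time, the measured TCP pose, the force, the opening and the grip force at its end, in the units of the state.
- manip.get_obs(): the state, without advancing time (a new reading comes with each control period).
- optics.camera(name): name is "scene" or "top"; returns a dict with "color" (384x512x3 uint8, red, green, blue), "mtx" (3x3 intrinsics, pixels), "k1" (the pictures are not rectified: a ray, as slopes to the right and down, at radius r is drawn at 1 + k1 r^2 times it, then the intrinsics apply), "R" (3x3) and "t" (3): a world point X has camera coordinates R X + t. Camera axes: x right, y down, z forward; pixel columns grow to the right and rows downward; lengths in m; the calibration is good to about 2 mm. A picture is of the moment at which its call begins. There is no depth.
- manip.hand_in(): hands the job in; it is judged then, once.
The state is a dict: "clock": time; "joint_pos": joint angles; "joint_velocities": joint speeds; "tau": joint torques, N m; "position": TCP position; "ee_rot": TCP orientation; "ft_force": force on the tool from outside, world axes, zero at the start; "torque": the same for the moment, N m; "grip_width": opening from 0.0 (shut) to 1.0 (fully open); "grasp_force": force on a finger pad.
Only numpy, scipy, OpenCV 4.12 (cv2) and the standard library are available. Lean on these libraries where they do the work, as an engineer would, in place of code of your own. Each camera call takes 0.05 s, during which the arm holds its last target. There are 200 camera calls.

## Working session

There is one attempt and no reset: what is moved stays moved. The work goes in short steps, Python scripts to look and compute and a tool call to move; the robot and the scene stay as the last step left them, time stands still between calls to the robot, and variables do not carry over. Pictures are saved under pics/ and viewed, at most 10 in all, crops included, and the job is handed in when it is done.

Besides the shell and the picture viewer there is one more tool, called by a JSON object that holds its "name" and its "arguments", one argument or row to a line. jog_arm: Moves the arm, as the interface text tells. Scaled input: -1 to 1 covers 0.025 m each way for a shift and 4 degrees each way for a turn. Its arguments: {"type":"object","properties":{"dr":{"type":"array","items":{"type":"array","items":{"type":"number"}}},"translation":{"type":"array","items":{"type":"array","items":{"type":"number"}}},"jaw":{"type":"array","items":{"type":"number"}},"squeeze":{"type":"number"}},"required":["dr","translation","jaw"]}

```bash
mkdir -p pics; ls; cat > h.py <<'E'
import numpy as np, cv2
from workcell import manip, optics
from scipy.spatial.transform import Rotation as Ro
def ray(c,u,v):
    K=c["mtx"]; d=np.array([(u-K[0,2])/K[0,0],(v-K[1,2])/K[1,1]]); p=d.copy()
    for _ in range(20): p=d/(1+c["k1"]*(p@p))
    R=np.array(c["R"]); return -R.T@np.array(c["t"]), R.T@np.array([p[0],p[1],1.])
def onz(c,u,v,z):
    o,d=ray(c,u,v); return o+d*(z-o[2])/d[2]
def tri(c1,p1,c2,p2):
    (o,d),(q,e)=ray(c1,*p1),ray(c2,*p2)
    s=np.linalg.lstsq(np.stack([d,-e],1),q-o,rcond=None)[0]
    a,b=o+d*s[0],q+e*s[1]; return (a+b)/2,np.linalg.norm(a-b)
def proj(c,X):
    x=np.array(c["R"])@np.array(X)+np.array(c["t"]); p=x[:2]/x[2]; p=p*(1+c["k1"]*(p@p)); K=c["mtx"]
    return np.array([K[0,0]*p[0]+K[0,2],K[1,1]*p[1]+K[1,2]])
def snap(n,tag):
    c=optics.camera(n); cv2.imwrite(f"pics/{tag}.png",cv2.cvtColor(c["color"],cv2.COLOR_RGB2BGR)); return c
E
python3 - <<'E'
from h import *
import pickle
a=snap("scene","s0");b=snap("top","t0")
pickle.dump((a,b),open("c0.pkl","wb"))
for c in(a,b): print(c["mtx"],c["k1"],-np.array(c["R"]).T@c["t"],np.array(c["R"])[2])
print(manip.get_obs())
for n in("s0","t0"):
    i=cv2.imread(f"pics/{n}.png"); cv2.imwrite(f"pics/{n}x.png",cv2.resize(i,(800,600),interpolation=cv2.INTER_CUBIC))
E
```

```text
pics
[[492.08606873   0.         253.32305664]
 [  0.         492.08606873 190.10748595]
 [  0.           0.           1.        ]] -0.19519154567695585 [ 0.0149651  -1.23037864  0.57795881] [ 0.44775042  0.80287805 -0.3935815 ]
[[418.04956734   0.         257.21386558]
 [  0.         418.04956734 194.26776306]
 [  0.           0.           1.        ]] -0.05755829095654737 [ 0.36161448 -0.30638052  1.06672056] [ 0.17995978 -0.00876457 -0.98363492]
{'clock': 0.1, 'joint_pos': array([ 1.22240472,  0.33279492, -0.06469372,  1.4608497 ,  0.02160395,
        1.34992076, -0.0884905 ]), 'joint_velocities': array([ 0.00124217, -0.00196845, -0.00023583, -0.00263315, -0.00195609,
        0.00183225,  0.00102736]), 'tau': array([ 1.39382078e-03, -6.26741838e+01,  4.92923276e-02, -3.92429388e+01,
        1.63727609e-02,  6.99176540e-03, -1.90534854e-05]), 'position': array([ 0.19991997, -0.5918047 ,  0.23060772]), 'ee_rot': array([ 9.86759685e-01,  1.62187901e-01, -1.35312154e-04, -6.24106229e-04]), 'ft_force': array([0.03116969, 0.55843712, 0.17901333]), 'torque': array([-0.02763058,  0.02445905,  0.02089245]), 'grasp_force': 0.0, 'grip_width': 1.0018155011886345}
```

View pics/s0x.png

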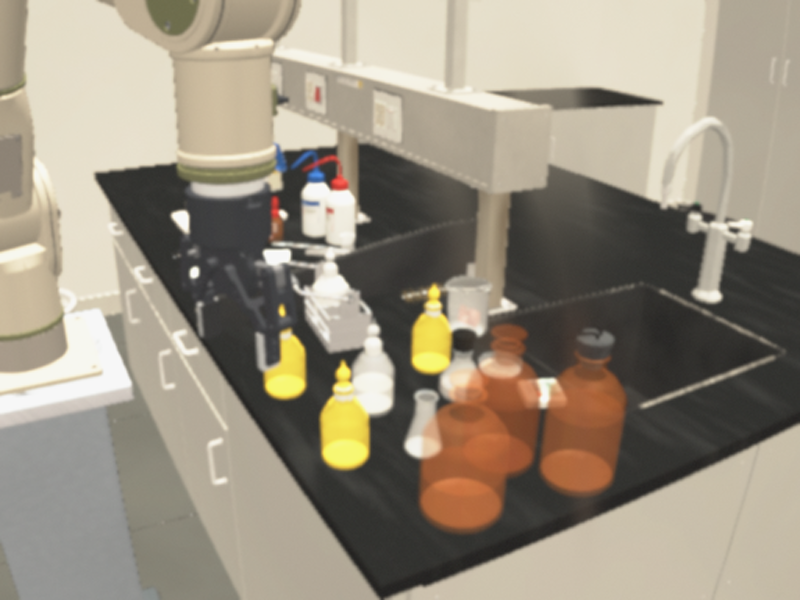

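View pics/t0x.png

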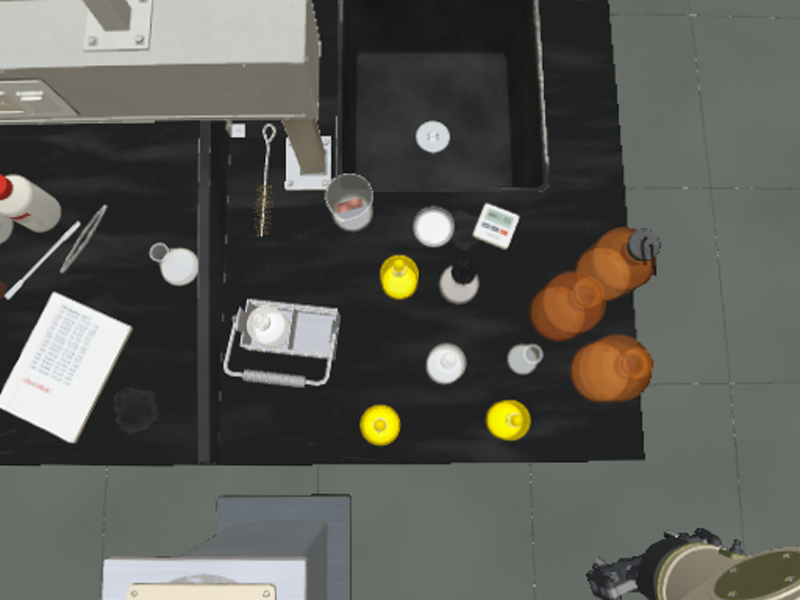

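The scene view (800x600) shows the loose pale bottle at (373,380) and the carrier at (335,310). In the top view the bottle is at (447,363), the carrier at (290,330) with its sleeve at (274,379) on the robot side, and the empty place at (313,333), on the right.

```bash
python3 - <<'E'
import cv2,numpy as np
t=cv2.imread("pics/t0.png"); s=cv2.imread("pics/s0.png")
cv2.imwrite("pics/t1.png",cv2.resize(t[180:260,138:308],None,fx=4.7,fy=4.7,interpolation=cv2.INTER_CUBIC)) 
cv2.imwrite("pics/s1.png",cv2.resize(s[150:275,160:280],None,fx=4.8,fy=4.8,interpolation=cv2.INTER_CUBIC))
E
```

```text
(no output)
```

View pics/t1.png

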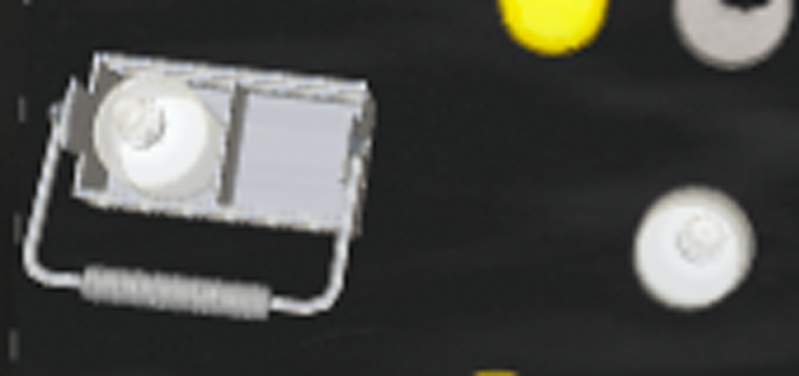

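View pics/s1.png

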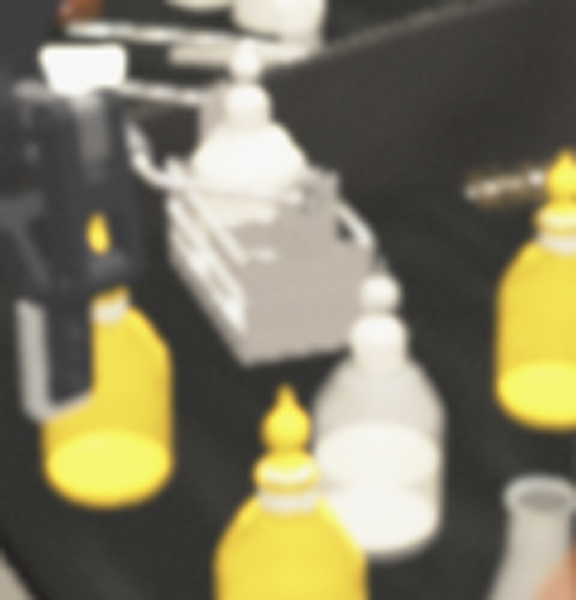

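The crops show the loose bottle's stopper tip at (700,238) in the top crop and (379,276) in the scene crop. The carrier's rail corners in the top crop are (97,57), (370,85), (355,232) and (78,195), and the sleeve runs from (85,284) to (268,301). In the scene view the gripper hides the sleeve.

```bash
python3 - <<'E'
from h import *
import pickle
a,b=pickle.load(open("c0.pkl","rb"))
T=lambda x,y:((x+.5)/4.7-.5+138,(y+.5)/4.7-.5+180)
S=lambda x,y:((x+.5)/4.8-.5+160,(y+.5)/4.8-.5+150)
P=lambda *k:print(*[np.round(np.array(x,float),4) for x in k])
print("tip out");P(*tri(a,S(379,276),b,T(702,237)));P(onz(b,*T(702,237),.135)) 
print("tip in");P(*tri(a,S(245,42),b,T(133,113)))
for p in((97,57),(370,85),(355,232),(78,195)):P(onz(b,*T(*p),.065))
print("sleeve");P(onz(b,*T(85,284),.117),onz(b,*T(268,301),.117))
print("ears");P(onz(b,*T(60,115),.094),onz(b,*T(358,140),.1))
print("divider top");P(onz(b,*T(238,88),.055),onz(b,*T(226,205),.055))
print("scene panel bottom");P(onz(a,*S(246,362),.004),onz(a,*S(368,348),.004))
# bottle body silhouette in scene / base: circle in top
g=cv2.cvtColor(b["color"],cv2.COLOR_RGB2HSV)
m=((g[...,2]>110)&(g[...,1]<60)).astype(np.uint8)
for c in cv2.findContours(m,0,2)[0]:
    (x,y),r=cv2.minEnclosingCircle(c); x0,y0,w,h=cv2.boundingRect(c)
    if 150<x<360 and 110<y<270 and cv2.contourArea(c)>100: print(round(x,1),round(y,1),round(r,1),(x0,y0,w,h),onz(b,x,y,.05).round(4),onz(b,x,y,0.).round(4))
# predicted circle for bottle at tri
E
```

```text
tip out
[ 0.4518 -0.3812  0.1289] 0.0021
[ 0.4503 -0.3803  0.135 ]
tip in
[ 0.5102 -0.1099  0.1444] 0.0013
[ 0.5533 -0.0736  0.065 ]
[ 0.5373 -0.2158  0.065 ]
[ 0.4611 -0.2087  0.065 ]
[ 0.4813 -0.0661  0.065 ]
sleeve
[ 0.4318 -0.0834  0.117 ] [ 0.423  -0.1721  0.117 ]
ears
[ 0.5183 -0.0627  0.094 ] [ 0.5035 -0.2132  0.1   ]
divider top
[ 0.5381 -0.1458  0.055 ] [ 0.4767 -0.1408  0.055 ]
scene panel bottom
[ 0.463  -0.2089  0.004 ] [ 0.5281 -0.2233  0.004 ]
335.9 228.6 11.3 (325, 221, 23, 18) [ 0.4607 -0.5069  0.05  ] [ 0.4656 -0.5167  0.    ]
285.0 232.2 12.9 (273, 220, 25, 26) [ 0.453  -0.3821  0.05  ] [ 0.4575 -0.3859  0.    ]
179.5 217.5 41.0 (143, 191, 74, 57) [ 0.4915 -0.1245  0.05  ] [ 0.4978 -0.1155  0.    ]
293.4 181.0 12.3 (282, 171, 24, 23) [ 0.5804 -0.4058  0.05  ] [ 0.5912 -0.4107  0.    ]
277.2 144.7 12.9 (265, 133, 26, 25) [ 0.6746 -0.3673  0.05  ] [ 0.69   -0.3703  0.    ]
317.0 144.0 15.8 (302, 130, 31, 30) [ 0.6759 -0.4684  0.05  ] [ 0.6913 -0.4763  0.    ]
208.5 115.5 37.6 (182, 82, 57, 65) [ 0.7542 -0.1925  0.05  ] [ 0.7735 -0.1869  0.    ]
```

{"name": "jog_arm", "arguments": {
  "dr": [
    [0,0,-1],
    [0,0,-1],
    [0,0,-1],
    [0,0,-1],
    [0,0,-1],
    [0,0,-1],
    [0,0,-1],
    [0,0,-1],
    [0,0,-1],
    [0,0,-1]
  ],
  "translation": [
    [0,0,0],
    [0,0,0],
    [0,0,0],
    [0,0,0],
    [0,0,0],
    [0,0,0],
    [0,0,0],
    [0,0,0],
    [0,0,0],
    [0,0,0]
  ],
  "jaw": [0.6,0.6,0.6,0.6,0.6,0.6,0.6,0.6,0.6,0.6],
  "squeeze": 40
}}

```text
clock: 1.1
position: [0.2, -0.5919, 0.2308]
ee_rot: [0.871, 0.491, 0.0, -0.0]
ft_force: [-0.3, -0.7, -0.5]
grip_width: 0.601
grasp_force: 0.0
```

{"name": "jog_arm", "arguments": {
  "dr": [
    [0,0,-0.9],
    [0,0,-0.9],
    [0,0,-0.9],
    [0,0,-0.9],
    [0,0,-0.9],
    [0,0,-0.9],
    [0,0,-0.85]
  ],
  "translation": [
    [0,0,0],
    [0,0,0],
    [0,0,0],
    [0,0,0],
    [0,0,0],
    [0,0,0],
    [0,0,0]
  ],
  "jaw": [0.6,0.6,0.6,0.6,0.6,0.6,0.6]
}}

```text
clock: 1.8
position: [0.2, -0.5919, 0.2308]
ee_rot: [0.744, 0.668, 0.0, -0.0]
ft_force: [-0.3, -0.3, -0.5]
grip_width: 0.599
grasp_force: 0.0
```

```bash
cat >> h.py <<'E'
def go(target,o=None):
    o=o or manip.get_obs(); R=Ro.from_quat(o["ee_rot"]).as_matrix()
    d=R.T@(np.array(target)-o["position"])
    print("t",round(o["clock"],2),"pos",o["position"].round(4),"yaw y",round(float(np.arctan2(R[1,1],R[0,1])),4),"z",R[:,2].round(4),"F",o["ft_force"].round(1),"w",round(o["grip_width"],3),o["grasp_force"])
    print("units",(d/.025).round(2), "q",o["joint_pos"].round(2))
E
python3 -c "
from h import *
go([.451,-.381,.231])"
```

```text
t 1.8 pos [ 0.2    -0.5919  0.2308] yaw y -0.108 z [-3.e-04  7.e-04 -1.e+00] F [-0.3 -0.3 -0.5] w 0.599 0.0
units [ 9.47  9.07 -0.  ] q [ 1.34  0.34 -0.22  1.45  0.07  1.36  1.01]
```

{"name": "jog_arm", "arguments": {
  "dr": [
    [0,0,0],
    [0,0,0],
    [0,0,0],
    [0,0,0],
    [0,0,0],
    [0,0,0],
    [0,0,0],
    [0,0,0],
    [0,0,0],
    [0,0,0]
  ],
  "translation": [
    [0.94,0.9,0],
    [0.94,0.9,0],
    [0.95,0.91,0],
    [0.95,0.91,0],
    [0.95,0.91,0],
    [0.95,0.91,0],
    [0.95,0.91,0],
    [0.95,0.91,0],
    [0.95,0.91,0],
    [0.98,0.9,0]
  ],
  "jaw": [0.6,0.6,0.6,0.6,0.6,0.6,0.6,0.6,0.6,0.6]
}}

```text
clock: 2.8
position: [0.4523, -0.3799, 0.231]
ee_rot: [0.745, 0.667, -0.0, -0.0]
ft_force: [0.3, 0.2, -0.8]
grip_width: 0.606
grasp_force: 0.0
```

```bash
python3 -c "
from h import *
import pickle
go([.451,-.381,.108])
a=snap('scene','s2');b=snap('top','t2');pickle.dump((a,b),open('c2.pkl','wb'))
s=cv2.imread('pics/s2.png');t=cv2.imread('pics/t2.png')
x=cv2.resize(s[130:280,150:290],None,fx=4,fy=4,interpolation=cv2.INTER_CUBIC)
cv2.imwrite('pics/m2.png',x)"
```

```text
t 2.8 pos [ 0.4523 -0.3799  0.231 ] yaw y -0.1107 z [-5.e-04  3.e-04 -1.e+00] F [ 0.3  0.2 -0.8] w 0.606 0.0
units [-0.05 -0.05  4.92] q [ 0.95  0.29 -0.4   1.54  0.11  1.34  0.43]
```

View pics/m2.png

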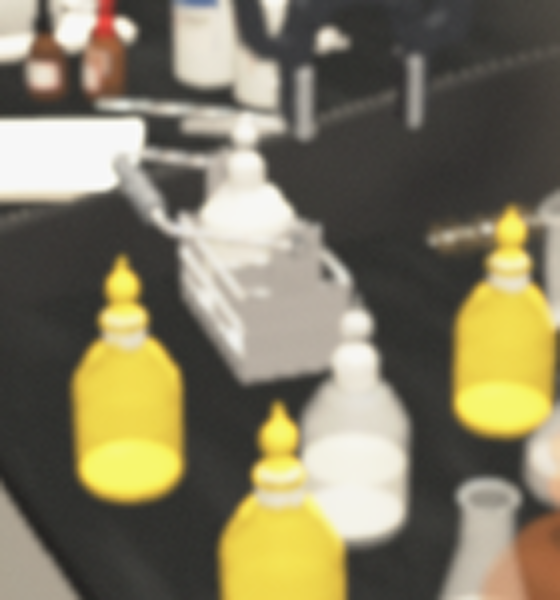

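The scene crop shows the open fingertips at (305,130) and (415,120), right above the loose bottle's stopper at (357,315). The carrier sleeve is now visible from (120,160) to (156,214).

```bash
python3 -c "
from h import *
import pickle
a,_=pickle.load(open('c2.pkl','rb'));_,b=pickle.load(open('c0.pkl','rb'))
T=lambda x,y:((x+.5)/4.7-.5+138,(y+.5)/4.7-.5+180)
S=lambda x,y:((x+.5)/4-.5+150,(y+.5)/4-.5+130)
print(tri(a,S(138,187),b,T(177,292)),tri(a,S(120,160),b,T(85,284)),tri(a,S(156,214),b,T(268,301)))
print(tri(a,S(355,340),b,T(700,240)))
for z in(.0,.06,.104,.141):
  for d in (-.03,0,.03):
    p=proj(a,[.451+d*.87,-.381-d*.49,z]); print(z,d,((p-[150,130]+.5)*4-.5).round(0),end=' ')
  p=proj(b,[.451,-.381,z]);print(((p-[138,180]+.5)*4.7-.5).round(0))
"
```

```text
(array([ 0.4274185 , -0.12734764,  0.11419476]), np.float64(0.0009503124244151383)) (array([ 0.43167366, -0.08329719,  0.1169297 ]), np.float64(0.00033018452167336414)) (array([ 0.42255955, -0.17115844,  0.11259808]), np.float64(0.0015955165436163895))
(array([ 0.45175323, -0.38149443,  0.11118343]), np.float64(0.0014294351824151092))
0.0 -0.03 [298. 516.] 0.0 0 [351. 517.] 0.0 0.03 [405. 518.] [684. 259.]
0.06 -0.03 [297. 422.] 0.06 0 [352. 424.] 0.06 0.03 [406. 425.] [692. 250.]
0.104 -0.03 [297. 351.] 0.104 0 [352. 352.] 0.104 0.03 [407. 353.] [698. 242.]
0.141 -0.03 [296. 289.] 0.141 0 [352. 290.] 0.141 0.03 [408. 291.] [704. 234.]
```

{"name": "jog_arm", "arguments": {
  "dr": [
    [0,0,0],
    [0,0,0],
    [0,0,0],
    [0,0,0],
    [0,0,0],
    [0,0,0],
    [0,0,0],
    [0,0,0],
    [0,0,0]
  ],
  "translation": [
    [-0.08,0,0.6],
    [0,0,0.8],
    [0,0,0.8],
    [0,0,0.8],
    [0,0,0.7],
    [0,0,0.6],
    [0,0,0.4],
    [0,0,0.2],
    [0,0,0]
  ],
  "jaw": [0.6,0.6,0.6,0.6,0.6,0.6,0.6,0.6,0.6]
}}

```text
clock: 3.8
position: [0.4511, -0.383, 0.1083]
ee_rot: [0.745, 0.667, -0.0, -0.0]
ft_force: [-0.3, 0.3, -0.3]
grip_width: 0.602
grasp_force: 0.0
```

```bash
python3 -c "
from h import *
import pickle
go([.4525,-.382,.108])
a=snap('scene','s3')
cv2.imwrite('pics/m3.png',cv2.resize(cv2.imread('pics/s3.png')[130:280,150:310],None,fx=4,fy=4,interpolation=cv2.INTER_CUBIC))"
```

```text
t 3.8 pos [ 0.4511 -0.383   0.1083] yaw y -0.1109 z [-5.e-04  3.e-04 -1.e+00] F [-0.3  0.3 -0.3] w 0.602 0.0
units [0.04 0.05 0.01] q [ 0.94  0.39 -0.39  1.68  0.16  1.11  0.4 ]
```

View pics/m3.png

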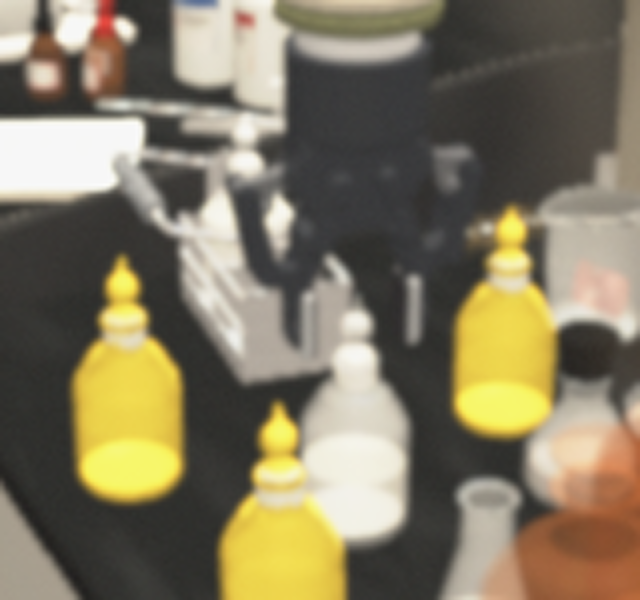

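The fingers stand at (300,342) and (413,338), either side of the stopper (356,322) and just above the lip at about 352. I'll close now.

{"name": "jog_arm", "arguments": {
  "dr": [
    [0,0,0],
    [0,0,0],
    [0,0,0],
    [0,0,0],
    [0,0,0],
    [0,0,0],
    [0,0,0],
    [0,0,0],
    [0,0,0],
    [0,0,0]
  ],
  "translation": [
    [0.04,0.05,0],
    [0,0,0],
    [0,0,0],
    [0,0,0],
    [0,0,0],
    [0,0,0],
    [0,0,0],
    [0,0,0],
    [0,0,0],
    [0,0,0]
  ],
  "jaw": [0.4,0.3,0.25,0.2,0.15,0.1,0,0,0,0],
  "squeeze": 50
}}

```text
clock: 4.85
position: [0.4529, -0.3822, 0.1094]
ee_rot: [0.745, 0.667, -0.0, 0.0]
ft_force: [-2.3, 0.5, 5.9]
grip_width: 0.186
grasp_force: 48.9
```

{"name": "jog_arm", "arguments": {
  "dr": [
    [0,0,0],
    [0,0,0],
    [0,0,0],
    [0,0,0],
    [0,0,0],
    [0,0,0],
    [0,0,0],
    [0,0,0]
  ],
  "translation": [
    [0,0,-0.1],
    [0,0,-0.3],
    [0,0,-0.7],
    [0,0,-0.9],
    [0,0,-0.9],
    [0,0,-0.8],
    [0,0,-0.5],
    [0,0,-0.2]
  ],
  "jaw": [0,0,0,0,0,0,0,0]
}}

```text
clock: 5.65
position: [0.4532, -0.3821, 0.2201]
ee_rot: [0.745, 0.667, 0.0, 0.001]
ft_force: [-0.5, -0.4, -3.4]
grip_width: 0.186
grasp_force: 48.8
```

```bash
python3 -c "
from h import *
go([.504,-.178,.22])
a=snap('scene','s4')
cv2.imwrite('pics/m4.png',cv2.resize(a['color'][80:280,150:320,::-1],None,fx=3,fy=3,interpolation=cv2.INTER_CUBIC))"
```

```text
t 5.65 pos [ 0.4532 -0.3821  0.2201] yaw y -0.1105 z [ 0.0012 -0.0011 -1.    ] F [-0.5 -0.4 -3.4] w 0.186 48.8158864073921
units [ 8.34  1.12 -0.  ] q [ 0.95  0.29 -0.4   1.55  0.12  1.32  0.43]
```

View pics/m4.png

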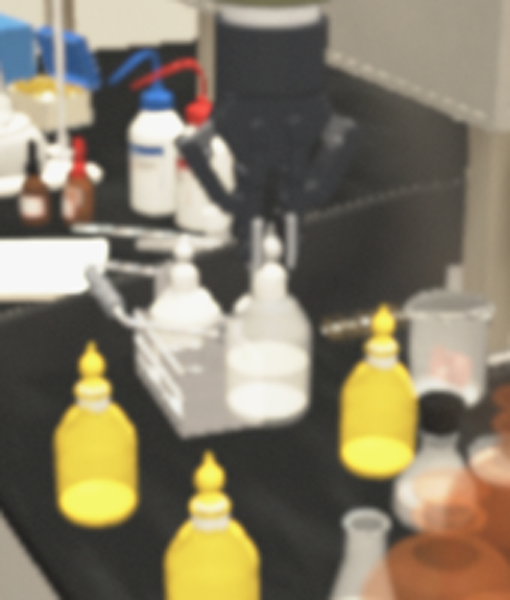

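{"name": "jog_arm", "arguments": {
  "dr": [
    [0,0,0],
    [0,0,0],
    [0,0,0],
    [0,0,0],
    [0,0,0],
    [0,0,0],
    [0,0,0],
    [0,0,0],
    [0,0,0],
    [0,0,0]
  ],
  "translation": [
    [0.2,0,-0.5],
    [0.6,0.1,-0.2],
    [0.95,0.12,-0.1],
    [1,0.15,0],
    [1,0.15,0],
    [1,0.15,0],
    [1,0.15,0],
    [1,0.15,0],
    [0.9,0.1,0],
    [0.4,0.05,0]
  ],
  "jaw": [0,0,0,0,0,0,0,0,0,0]
}}

```text
clock: 6.7
position: [0.5034, -0.1812, 0.239]
ee_rot: [0.744, 0.669, 0.0, -0.0]
ft_force: [0.3, -1.0, -2.8]
grip_width: 0.184
grasp_force: 48.9
```

{"name": "jog_arm", "arguments": {
  "dr": [
    [0,0,0],
    [0,0,0]
  ],
  "translation": [
    [0.2,0,0],
    [0.09,0,0]
  ],
  "jaw": [0,0]
}}

```text
clock: 6.9
position: [0.5034, -0.1779, 0.2388]
ee_rot: [0.745, 0.667, -0.0, 0.0]
ft_force: [0.3, 0.3, -2.4]
grip_width: 0.187
grasp_force: 48.9
```

```bash
python3 -c "
from h import *
go([.504,-.178,.22])
a=snap('scene','s5');o=manip.get_obs();p=o['position']
cv2.imwrite('pics/m5.png',cv2.resize(a['color'][80:240,170:290,::-1],None,fx=3.75,fy=3.75,interpolation=cv2.INTER_CUBIC))
cr=lambda X:((proj(a,X)-[170,80]+.5)*3.75-.5).round(0)
u=np.cross(np.array(a['R'])[2],[0,0,1]);u/=np.linalg.norm(u)
for h in (0,.03,.06,.104):
  c=p-[0,0,.109-h]; print(h,cr(c-.03*u),cr(c),cr(c+.03*u))
C=np.array([.508,-.143,0]);X=np.array([.994,-.11,0]);Y=np.array([.11,.994,0])
for q in ((-.0365,-.071,0),(.0365,-.071,0),(-.0365,-.071,.065),(.0365,-.071,.065),(-.017,-.071,.108),(.017,-.071,.108),(0,-.071,0)): print(q,cr(C+X*q[0]+Y*q[1]+[0,0,q[2]]))
"
```

```text
t 6.9 pos [ 0.5034 -0.1779  0.2388] yaw y -0.1106 z [-2.e-04 -3.e-04 -1.e+00] F [ 0.3  0.3 -2.4] w 0.187 48.9135371989687
units [-0.    0.02  0.75] q [ 0.74  0.17 -0.54  1.67  0.09  1.33  0.07]
0 [143. 347.] [187. 348.] [232. 348.]
0.03 [142. 305.] [187. 306.] [232. 306.]
0.06 [141. 262.] [186. 263.] [232. 264.]
0.104 [140. 198.] [186. 199.] [232. 200.]
(-0.0365, -0.071, 0) [156. 551.]
(0.0365, -0.071, 0) [257. 534.]
(-0.0365, -0.071, 0.065) [155. 464.]
(0.0365, -0.071, 0.065) [257. 448.]
(-0.017, -0.071, 0.108) [182. 400.]
(0.017, -0.071, 0.108) [230. 393.]
(0, -0.071, 0) [207. 542.]
```

View pics/m5.png

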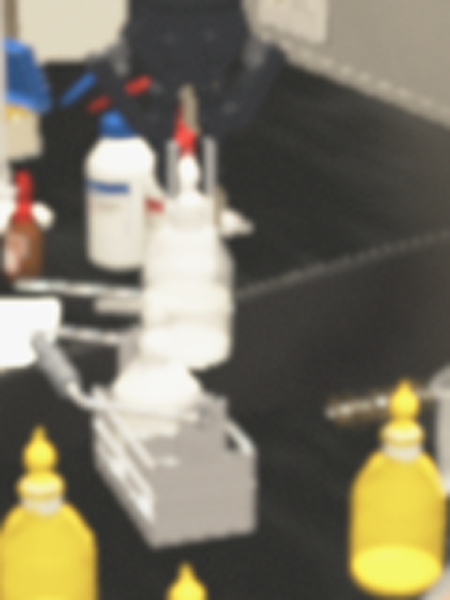

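The held bottle's axis lies at column 188 (predicted 187). The carrier's end panel spans columns 152 to 255 (predicted 156 to 257), so the bottle is over the empty place and I'll lower it in stages.

{"name": "jog_arm", "arguments": {
  "dr": [
    [0,0,0],
    [0,0,0],
    [0,0,0],
    [0,0,0],
    [0,0,0],
    [0,0,0]
  ],
  "translation": [
    [0.03,-0.02,0.4],
    [0,0,0.6],
    [0,0,0.6],
    [0,0,0.5],
    [0,0,0.4],
    [0,0,0.2]
  ],
  "jaw": [0,0,0,0,0,0]
}}

```text
clock: 7.55
position: [0.5027, -0.1769, 0.1698]
ee_rot: [0.745, 0.667, -0.0, -0.001]
ft_force: [0.9, 0.5, -1.6]
grip_width: 0.187
grasp_force: 49.0
```

{"name": "jog_arm", "arguments": {
  "dr": [
    [0,0,0],
    [0,0,0],
    [0,0,0],
    [0,0,0]
  ],
  "translation": [
    [0,0,0.2],
    [0,0,0.2],
    [0,0,0.2],
    [0,0,0]
  ],
  "jaw": [0,0,0,0]
}}

```text
clock: 7.95
position: [0.503, -0.177, 0.1557]
ee_rot: [0.745, 0.667, -0.0, -0.0]
ft_force: [0.6, 1.1, -3.4]
grip_width: 0.182
grasp_force: 48.9
```

```bash
python3 -c "
from h import *
go([.503,-.1775,.118])
a=snap('scene','s6');o=manip.get_obs();p=o['position']
cv2.imwrite('pics/m6.png',cv2.resize(a['color'][120:240,170:270,::-1],None,fx=5,fy=5,interpolation=cv2.INTER_CUBIC))
"
```

```text
t 7.95 pos [ 0.503  -0.177   0.1557] yaw y -0.1105 z [-6.e-04  2.e-04 -1.e+00] F [ 0.6  1.1 -3.4] w 0.182 48.854950762179215
units [-0.02  0.    1.51] q [ 0.73  0.23 -0.54  1.78  0.13  1.17  0.04]
```

View pics/m6.png

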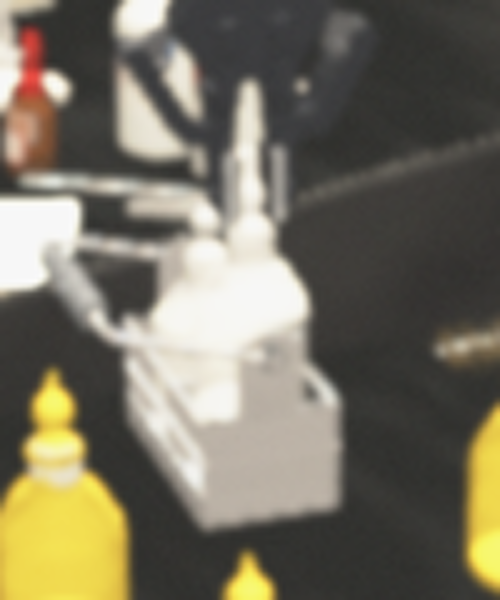

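The bottle's lower part is already inside the empty place behind the end panel (205 to 340, 420 to 525). There is no side force, so I'll continue slowly.

{"name": "jog_arm", "arguments": {
  "dr": [
    [0,0,0],
    [0,0,0],
    [0,0,0],
    [0,0,0],
    [0,0,0],
    [0,0,0]
  ],
  "translation": [
    [0,0,0.3],
    [0,0,0.3],
    [0,0,0.3],
    [0,0,0.25],
    [0,0,0.15],
    [0,0,0.1]
  ],
  "jaw": [0,0,0,0,0,0]
}}

```text
clock: 8.6
position: [0.5031, -0.177, 0.1208]
ee_rot: [0.745, 0.667, -0.0, -0.0]
ft_force: [0.2, 0.5, -2.3]
grip_width: 0.184
grasp_force: 49.0
```

{"name": "jog_arm", "arguments": {
  "dr": [
    [0,0,0],
    [0,0,0],
    [0,0,0]
  ],
  "translation": [
    [0,0,0.08],
    [0,0,0.04],
    [0,0,0]
  ],
  "jaw": [0,0,0]
}}

```text
clock: 8.9
position: [0.5032, -0.1771, 0.1183]
ee_rot: [0.745, 0.667, -0.0, 0.0]
ft_force: [0.7, 0.8, -3.2]
grip_width: 0.185
grasp_force: 48.9
```

{"name": "jog_arm", "arguments": {
  "dr": [
    [0,0,0],
    [0,0,0],
    [0,0,0],
    [0,0,0]
  ],
  "translation": [
    [0,0,0.04],
    [0,0,0.04],
    [0,0,0.02],
    [0,0,0]
  ],
  "jaw": [0,0,0,0]
}}

```text
clock: 9.3
position: [0.5036, -0.1772, 0.1164]
ee_rot: [0.745, 0.667, 0.0, 0.0]
ft_force: [-0.9, 1.8, 4.2]
grip_width: 0.185
grasp_force: 49.9
```

{"name": "jog_arm", "arguments": {
  "dr": [
    [0,0,0],
    [0,0,0],
    [0,0,0],
    [0,0,0],
    [0,0,0],
    [0,0,0]
  ],
  "translation": [
    [0,0,-0.03],
    [0,0,0],
    [0,0,0],
    [0,0,0],
    [0,0,0],
    [0,0,0]
  ],
  "jaw": [0.2,0.24,0.3,0.4,0.5,0.5],
  "squeeze": 40
}}

```text
clock: 9.9
position: [0.5032, -0.1771, 0.1166]
ee_rot: [0.745, 0.667, -0.0, 0.0]
ft_force: [0.2, 0.1, 1.6]
grip_width: 0.499
grasp_force: 0.0
```

{"name": "jog_arm", "arguments": {
  "dr": [
    [0,0,0],
    [0,0,0],
    [0,0,0],
    [0,0,0],
    [0,0,0],
    [0,0,0]
  ],
  "translation": [
    [0,0,-0.3],
    [0,0,-0.6],
    [0,0,-0.8],
    [0,0,-0.8],
    [0,0,-0.5],
    [0,0,-0.2]
  ],
  "jaw": [0.5,0.5,0.5,0.5,0.5,0.5]
}}

```text
clock: 10.5
position: [0.5039, -0.1772, 0.1986]
ee_rot: [0.745, 0.667, 0.001, 0.001]
ft_force: [-0.1, -0.6, -0.7]
grip_width: 0.504
grasp_force: 0.0
```

```bash
python3 -c "
from h import *
import pickle
go([.4265,-.130,.19])
a=snap('scene','s7');b=snap('top','t7');pickle.dump((a,b),open('c7.pkl','wb'))
x=cv2.resize(a['color'][120:240,170:270,::-1],(500,600),interpolation=cv2.INTER_CUBIC)
y=cv2.resize(b['color'][180:260,138:223,::-1],None,fx=3.5,fy=3.5,interpolation=cv2.INTER_CUBIC)
m=np.zeros((600,800,3),np.uint8);m[:,:500]=x;m[:280,500:500+y.shape[1]]=y[:280]
cv2.imwrite('pics/m7.png',m)
"
```

```text
t 10.5 pos [ 0.5039 -0.1772  0.1986] yaw y -0.1106 z [ 0.0024 -0.0012 -1.    ] F [-0.1 -0.6 -0.7] w 0.504 0.0
units [ 1.54 -3.29  0.34] q [ 0.74  0.19 -0.54  1.73  0.11  1.25  0.06]
```

View pics/m7.png

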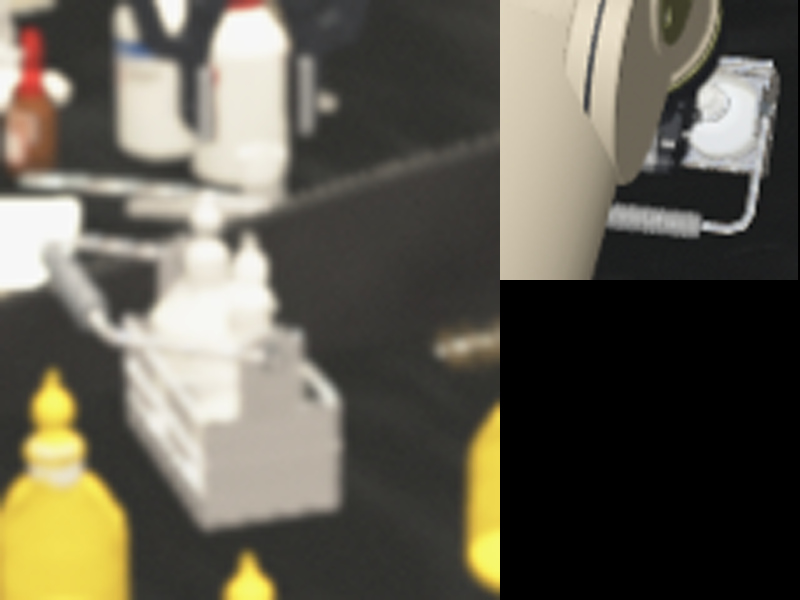

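The loose bottle now stands in the carrier: its stopper is at (250,260), next to the other one at (207,235), and the fingers are clear. The handle is still folded, with its sleeve from (55,250) to (95,310). Next I'll take the sleeve from above.

{"name": "jog_arm", "arguments": {
  "dr": [
    [0,0,0],
    [0,0,0],
    [0,0,0],
    [0,0,0],
    [0,0,0],
    [0,0,0]
  ],
  "translation": [
    [0.2,-0.4,0],
    [0.3,-0.7,0],
    [0.35,-0.75,0],
    [0.35,-0.75,0],
    [0.24,-0.46,0],
    [0.1,-0.2,0]
  ],
  "jaw": [0.5,0.5,0.5,0.5,0.5,0.5],
  "squeeze": 40
}}

```text
clock: 11.2
position: [0.4248, -0.1289, 0.1958]
ee_rot: [0.745, 0.667, -0.001, -0.0]
ft_force: [0.4, -0.6, -0.2]
grip_width: 0.499
grasp_force: 0.0
```

{"name": "jog_arm", "arguments": {
  "dr": [
    [0,0,0],
    [0,0,0],
    [0,0,0],
    [0,0,0],
    [0,0,0],
    [0,0,0]
  ],
  "translation": [
    [0,0,0.3],
    [0,0,0.6],
    [0,0,0.7],
    [0,0,0.7],
    [0,0,0.5],
    [0,0,0.2]
  ],
  "jaw": [0.5,0.5,0.5,0.5,0.5,0.5]
}}

```text
clock: 11.8
position: [0.4258, -0.1296, 0.1199]
ee_rot: [0.745, 0.667, -0.0, -0.001]
ft_force: [-0.3, 0.8, 0.5]
grip_width: 0.499
grasp_force: 0.0
```

```bash
python3 -c "
from h import *
go([.427,-.130,.098])
a=snap('scene','s8')
"
```

```text
t 11.8 pos [ 0.4258 -0.1296  0.1199] yaw y -0.1106 z [-0.002   0.0012 -1.    ] F [-0.3  0.8  0.5] w 0.499 0.0
units [-0.01  0.05  0.88] q [ 0.76  0.08 -0.57  2.02  0.05  1.06  0.05]
```

{"name": "jog_arm", "arguments": {
  "dr": [
    [0,0,0],
    [0,0,0],
    [0,0,0],
    [0,0,0]
  ],
  "translation": [
    [0,0.04,0.35],
    [0,0,0.35],
    [0,0,0.15],
    [0,0,0]
  ],
  "jaw": [0.5,0.5,0.5,0.5]
}}

```text
clock: 12.25
position: [0.4271, -0.1298, 0.0998]
ee_rot: [0.745, 0.667, -0.0, -0.0]
ft_force: [-0.6, -1.0, -0.3]
grip_width: 0.499
grasp_force: 0.0
```

{"name": "jog_arm", "arguments": {
  "dr": [
    [0,0,0],
    [0,0,0],
    [0,0,0],
    [0,0,0],
    [0,0,0],
    [0,0,0],
    [0,0,0],
    [0,0,0]
  ],
  "translation": [
    [0,0,0],
    [0,0,0],
    [0,0,0],
    [0,0,0],
    [0,0,0],
    [0,0,0],
    [0,0,0],
    [0,0,0]
  ],
  "jaw": [0.4,0.35,0.3,0.25,0.2,0.1,0,0],
  "squeeze": 40
}}

```text
clock: 13.05
position: [0.4267, -0.1299, 0.1001]
ee_rot: [0.745, 0.667, -0.001, -0.001]
ft_force: [-4.9, 0.3, 3.4]
grip_width: 0.17
grasp_force: 39.0
```

```bash
python3 -c "
from h import *
o=manip.get_obs();go([.427,-.130,.098],o)
"
```

```text
t 13.05 pos [ 0.4267 -0.1299  0.1001] yaw y -0.1108 z [-1.6e-03  1.0e-04 -1.0e+00] F [-4.9  0.3  3.4] w 0.17 38.97777557373047
units [-0.    0.01  0.08] q [ 0.75  0.11 -0.57  2.04  0.07  1.01  0.03]
```

{"name": "jog_arm", "arguments": {
  "dr": [
    [0,0,0],
    [0,0,0],
    [0,0,0],
    [0,0,0],
    [0,0,0]
  ],
  "translation": [
    [0,0.11,-0.33],
    [0,0.14,-0.31],
    [0,0.17,-0.3],
    [0,0.2,-0.28],
    [0,0,0]
  ],
  "jaw": [0,0,0,0,0]
}}

```text
clock: 13.55
position: [0.4443, -0.1319, 0.1322]
ee_rot: [0.745, 0.667, 0.001, 0.001]
ft_force: [-3.2, -0.9, 3.2]
grip_width: 0.171
grasp_force: 39.3
```

{"name": "jog_arm", "arguments": {
  "dr": [
    [0,0,0],
    [0,0,0],
    [0,0,0],
    [0,0,0],
    [0,0,0]
  ],
  "translation": [
    [0,0.23,-0.26],
    [0,0.25,-0.23],
    [0,0.27,-0.21],
    [0,0.29,-0.18],
    [0,0,0]
  ],
  "jaw": [0,0,0,0,0]
}}

```text
clock: 14.05
position: [0.4702, -0.1346, 0.1534]
ee_rot: [0.745, 0.667, 0.001, 0.001]
ft_force: [-1.7, -3.8, 1.5]
grip_width: 0.173
grasp_force: 39.5
```

{"name": "jog_arm", "arguments": {
  "dr": [
    [0,0,0],
    [0,0,0],
    [0,0,0],
    [0,0,0],
    [0,0,0],
    [0,0,0]
  ],
  "translation": [
    [0,0.31,-0.15],
    [0,0.32,-0.12],
    [0,0.33,-0.085],
    [0,0.34,-0.05],
    [0,0.34,-0.015],
    [0,0,0]
  ],
  "jaw": [0,0,0,0,0,0]
}}

```text
clock: 14.65
position: [0.51, -0.1385, 0.1626]
ee_rot: [0.745, 0.667, 0.0, -0.001]
ft_force: [-0.9, 0.0, -7.6]
grip_width: 0.171
grasp_force: 39.0
```

```bash
python3 -c "
from h import *
import pickle
go([.508,-.143,.163])
a=snap('scene','s9');o=manip.get_obs();p=o['position']
a0=pickle.load(open('c7.pkl','rb'))[0]
# carrier drift: match end panel patch (template) before/after
f=lambda c:cv2.cvtColor(c['color'],cv2.COLOR_RGB2GRAY)
r=cv2.matchTemplate(f(a)[196:232,200:246],f(a0)[200:228,205:241],cv2.TM_CCOEFF_NORMED);print(cv2.minMaxLoc(r))
"
```

```text
t 14.65 pos [ 0.51   -0.1385  0.1626] yaw y -0.1098 z [-9.0e-04  1.3e-03 -1.0e+00] F [-0.9  0.  -7.6] w 0.171 39.03800189495087
units [-0.19 -0.06 -0.01] q [ 0.69  0.22 -0.57  1.78  0.13  1.18 -0.03]
(0.5450019240379333, 0.9937583804130554, (0, 8), (5, 4))
```

The carrier hasn't moved (template match at the same place, 0.99). The handle is upright and gripped, so I'll lift now.

{"name": "jog_arm", "arguments": {
  "dr": [
    [0,0,0],
    [0,0,0],
    [0,0,0],
    [0,0,0],
    [0,0,0],
    [0,0,0],
    [0,0,0]
  ],
  "translation": [
    [0,0,0],
    [0,0,0],
    [0,0,0],
    [0,0,-0.05],
    [0,0,-0.1],
    [0,0,-0.15],
    [0,0,-0.15]
  ],
  "jaw": [0,0,0,0,0,0,0],
  "squeeze": 80
}}

```text
clock: 15.4
position: [0.5095, -0.139, 0.175]
ee_rot: [0.745, 0.667, 0.0, 0.0]
ft_force: [0.7, -0.7, -8.5]
grip_width: 0.159
grasp_force: 78.0
```

{"name": "jog_arm", "arguments": {
  "dr": [
    [0,0,0],
    [0,0,0],
    [0,0,0],
    [0,0,0],
    [0,0,0],
    [0,0,0],
    [0,0,0],
    [0,0,0],
    [0,0,0],
    [0,0,0]
  ],
  "translation": [
    [0,0,-0.2],
    [0,0,-0.2],
    [0,0,-0.2],
    [0,0,-0.2],
    [0,0,-0.2],
    [0,0,-0.2],
    [0,0,-0.2],
    [0,0,-0.2],
    [0,0,-0.2],
    [0,0,-0.2]
  ],
  "jaw": [0,0,0,0,0,0,0,0,0,0]
}}

```text
clock: 16.4
position: [0.5094, -0.139, 0.225]
ee_rot: [0.745, 0.667, -0.0, 0.0]
ft_force: [-0.3, 0.2, -8.5]
grip_width: 0.159
grasp_force: 78.0
```

{"name": "jog_arm", "arguments": {
  "dr": [
    [0,0,0],
    [0,0,0],
    [0,0,0],
    [0,0,0],
    [0,0,0],
    [0,0,0],
    [0,0,0],
    [0,0,0],
    [0,0,0],
    [0,0,0]
  ],
  "translation": [
    [0,0,-0.2],
    [0,0,-0.2],
    [0,0,-0.2],
    [0,0,-0.2],
    [0,0,-0.2],
    [0,0,-0.2],
    [0,0,-0.2],
    [0,0,-0.15],
    [0,0,-0.1],
    [0,0,-0.05]
  ],
  "jaw": [0,0,0,0,0,0,0,0,0,0]
}}

```text
clock: 17.4
position: [0.5095, -0.139, 0.2673]
ee_rot: [0.745, 0.667, 0.0, 0.0]
ft_force: [0.4, 0.1, -7.7]
grip_width: 0.161
grasp_force: 78.0
```

{"name": "jog_arm", "arguments": {
  "dr": [
    [0,0,0],
    [0,0,0],
    [0,0,0],
    [0,0,0],
    [0,0,0],
    [0,0,0],
    [0,0,0],
    [0,0,0],
    [0,0,0],
    [0,0,0]
  ],
  "translation": [
    [0,0,0],
    [0,0,0],
    [0,0,0],
    [0,0,0],
    [0,0,0],
    [0,0,0],
    [0,0,0],
    [0,0,0],
    [0,0,0],
    [0,0,0]
  ],
  "jaw": [0,0,0,0,0,0,0,0,0,0]
}}

```text
clock: 18.4
position: [0.5095, -0.139, 0.2671]
ee_rot: [0.745, 0.667, 0.0, 0.0]
ft_force: [-0.1, 0.7, -7.2]
grip_width: 0.165
grasp_force: 78.0
```

```bash
python3 -c "
from h import *
go([.51,-.1385,.266])
a=snap('scene','s10');pa=proj(a,[.5005,-.2125,.03])
a0=cv2.cvtColor(cv2.imread('pics/s9.png'),cv2.COLOR_BGR2GRAY)
g=cv2.cvtColor(a['color'],cv2.COLOR_RGB2GRAY)
print(pa,proj(a,[.5005,-.2125,.13])-pa)
r=cv2.matchTemplate(g[80:240,180:270],a0[200:228,205:241],cv2.TM_CCOEFF_NORMED);m=cv2.minMaxLoc(r);print(m[1],np.array(m[3])+[180,80]-[205,200])
# end panel box tilt
for n,im in(('before',cv2.imread('pics/s9.png')),('after',a['color'][...,::-1].copy())):
  h=cv2.cvtColor(im,cv2.COLOR_BGR2HSV); y0=0 if n=='before' else int(m[3][1]+80-200)
  k=np.zeros(h.shape[:2],np.uint8);k[190+y0:232+y0,195:245]=((h[190+y0:232+y0,195:245,1]<60)&(h[190+y0:232+y0,195:245,2]>95)&(h[190+y0:232+y0,195:245,2]<190))*255
  c=max(cv2.findContours(k,0,2)[0],key=cv2.contourArea);print(n,cv2.boundingRect(c),cv2.minAreaRect(c))
"
```

```text
t 18.4 pos [ 0.5095 -0.139   0.2671] yaw y -0.1105 z [ 1.e-04 -0.e+00 -1.e+00] F [-0.1  0.7 -7.2] w 0.165 78.01888704299927
units [0.02 0.02 0.04] q [ 0.71  0.14 -0.58  1.64  0.08  1.39  0.01]
[224.6954831  213.47913346] [ -0.25671087 -36.55366384]
0.9877521991729736 [  1 -38]
before (195, 190, 44, 36) ((217.48263549804688, 207.3872833251953), (33.60464096069336, 43.10821533203125), 81.25383758544922)
after (195, 152, 45, 36) ((217.72998046875, 169.6099853515625), (34.223968505859375, 44.830570220947266), 81.8698959350586)
```

{"name": "jog_arm", "arguments": {
  "dr": [
    [0,0,0],
    [0,0,0],
    [0,0,0],
    [0,0,0],
    [0,0,0],
    [0,0,0],
    [0,0,0],
    [0,0,0],
    [0,0,0],
    [0,0,0]
  ],
  "translation": [
    [0,0,0],
    [0,0,0],
    [0,0,0],
    [0,0,0],
    [0,0,0],
    [0,0,0],
    [0,0,0],
    [0,0,0],
    [0,0,0],
    [0,0,0]
  ],
  "jaw": [0,0,0,0,0,0,0,0,0,0]
}}

```text
clock: 19.45
position: [0.5094, -0.139, 0.2671]
ee_rot: [0.745, 0.667, -0.0, 0.0]
ft_force: [0.3, -0.2, -8.5]
grip_width: 0.156
grasp_force: 78.0
```

```bash
python3 -c "
from h import *
a=snap('scene','s11');g=cv2.cvtColor(a['color'],cv2.COLOR_RGB2GRAY)
L=lambda n:cv2.cvtColor(cv2.imread(f'pics/{n}.png'),cv2.COLOR_BGR2GRAY)
for n in ('s9','s10'):
  y=0 if n=='s9' else -38
  for x0,x1,y0,y1 in((205,241,200,228),(200,228,165,200)):
    t=L(n)[y0+y:y1+y,x0:x1]; r=cv2.matchTemplate(g[60:240,170:270],t,cv2.TM_CCOEFF_NORMED);m=cv2.minMaxLoc(r);print(n,m[1],np.array(m[3])+[170,60]-[x0,y0+y])
o=manip.get_obs();print(o['ft_force'],o['grip_width'],o['clock']);print(manip.hand_in())
"
```

```text
s9 0.9877781271934509 [  1 -38]
s9 0.7244846224784851 [-30  40]
s10 0.9998350739479065 [0 0]
s10 0.999208927154541 [0 0]
[ 0.42001451 -0.19709294 -8.52314809] 0.15555639110543348 19.5
the job is handed in; nothing more can be done
None
```

The loose bottle is in the carrier, and I handed the job in at 19.5 s with the arm holding the loaded carrier by its handle sleeve about 10 cm up, steady and level over its spot; at the end, that both bottles stood in it rests on the 8.5 N load and unchanged camera frames, not on a viewed picture.

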